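Fold the gauges and put them away in their case

ROBOT

A 6-joint arm with a two-finger parallel gripper is mounted at the origin on the work surface. World frame = base frame: x ahead of the robot, y to its left, z up, the work surface at z = 0. Lengths are in m, angles in degrees, forces in N, time in s.
With the tool pointing down it reaches from about 0.4 to 0.825 m from the base axis. Payload 7 kg.
Tool frame: the origin (TCP) lies at the very end of the fingers, on their centre line; the grasp point (between the pads) lies 19 mm behind it; x points along the fingers, y is the direction in which the jaws open and shut, and the axes are right-handed (so a half turn about x gives the same grasp; the last joint's range is limited). The gripper opens to 88 mm and grips with 3 to 60 N. Pads are 19 mm wide; open, the fingers measure 130 mm over their backs; the gripper's body (78 mm by 193 mm) begins 47 mm behind the grasp point.
Start: joints at [-57.004, 20.546, 0.682, 0, -70.136, -16.507], TCP at [0.192, -0.647, 0.227] pointing down, gripper open.
Joint ranges: [-176.03, 176.03], [-82.01, 121.73], [-58.28, 71.71], [-173.87, 95.51], [-174.79, -0.11], [-173.66, 173.66]. Speed limits (degrees/s): [136.94, 136.94, 172.46, 180, 180, 180].

INTERFACE

Orientations are given as [roll, pitch, yaw] about the fixed x, y, z axes, in that order (R = Rz(yaw) Ry(pitch) Rx(roll)).
In Python, from plant import monitor, eyes, ticket gives the robot as it stands. The module is installed in compiled form; this text tells all that it offers.
- The arm moves only by the shell command python3 -m crank 'ROWS'. ROWS is JSON, a list of rows, each an object with "linear": the shift along the world's x, y, z in units of 60 mm (1.0 is 60 mm), a list of three; "rot": the turn, a rotation vector about the world's x, y, z in units of 5 degrees (1.0 is 5 degrees), a list of three; "hand": the opening, from 0 (shut) to 1 (fully open). In form: [{"linear": [tx, ty, tz], "rot": [ax, ay, az], "hand": hand}, ...]. A call has 1 to 20 rows; each row shifts and turns the pose as measured when the row begins; what a row does not reach is not made up. A row lasts 1/8 s, in which the tool goes at most 62.5 mm and 10.7 degrees, less where a joint would pass 70% of its speed; a pose out of reach is approached as far as the arm can. A call is refused whole if a number of a shift passes 1 or a number of a turn 1, either way. A call with a gripper value outside its range is refused whole. The fingers move at their own pace and stop on an object; the grip force is fixed at half the most. Time passes only in rows, so rows that do not move let the fingers close. It gives the time, the measured TCP pose, the force and the opening at its end, in the units of the state.
- monitor.get_obs(): the state, without advancing time (a new reading comes with each control period).
- eyes.snapshot(name): name is "side" or "top" or "wrist"; returns a dict with "image" (420x560x3 uint8, red, green, blue), "depth" (420x560 float32, m along the optical axis (not along the pixel's ray), 0 where there is no reading), "K" (3x3 intrinsics, pixels), "camera_from_world" (4x4, takes a point from world to camera coordinates); the wrist camera has in their place "hand_eye" (4x4, takes a point from camera to tool coordinates, whose origin is the TCP and whose axes are the tool frame's). Camera axes: x right, y up, looking along -z (the intrinsics and any distortion apply to the point x, -y, -z); pixel columns grow to the right and rows downward; lengths in m; the calibration is good to about 2 mm. A picture is of the moment at which its call begins: read the wrist's pose just before it.
- ticket.close_job(): hands the job in, once; it reports no verdict.
The state is a dict: "clock": time; "joint_pos": joint angles; "qvel": joint speeds; "tau": joint torques, N m; "tool_pos": TCP position; "orientation": TCP orientation; "force": force on the tool from outside, world axes, zero at the start; "moment": the same for the moment, N m; "opening": finger opening in m.
Only numpy, scipy, OpenCV 4.12 (cv2) and the standard library are available. Lean on these libraries where they do the work, as an engineer would, in place of code of your own. Each camera call takes 0.05 s, during which the arm holds its last target.

TASK

Fold both hinged gauges shut and lay each in its own slot of the metal gauge case, the long wooden one in the long slot and the short metal one, which springs open again when let go, in the short slot. Then ease the sprung lid down until it is fully shut, without letting it drop or snap shut. Leave the bin, the carton and the bolt where they are.

Things in the scene. Friction and masses are not known exactly. Their poses are not given: they have to be found in the camera images.
- long_knuckle (a point): Axis of the LONG GAUGE's knuckle, 13 mm above its underside. Two beech leaves with steel ends (108 mm long from the axis, 12 wide, 26 high) stand on edge on the bench, joined by a round upright knuckle (25 across, 26 high). Folded: 120.5 x 25 x 26 mm, about 100 g. x axis: along the fixed leaf's inner face (that leaf is 0.5 to 12.5 to the -y side of it); z up.
- long_mid (a point): Point on the long gauge 48 mm from the knuckle along the x axis above, half-way up: the middle of the gauge when folded. Axes as long_knuckle.
- long_leaf (a joint): Opening angle of the long gauge: 0 folded (hard stop); positive: the second leaf is turned anticlockwise from above, to the +y side of the x axis. The hinge is stiff (0.06 N m friction) and stays where left; pushing one leaf alone turns the whole gauge on the bench instead of folding it.
- short_knuckle (a point): Knuckle of the SHORT GAUGE: same make, but plain aluminium leaves 82 mm long from the knuckle's axis (12 wide, 26 high) with dark steel ends and knuckle (25 in diameter). Folded it is 94.5 long, 25 wide, 26 high; about 120 g. Point and axes as for long_knuckle.
- short_mid (a point): Point on the short gauge 35 mm from the knuckle along its x axis, half-way up: its middle when folded. Axes as short_knuckle.
- short_leaf (a joint): Opening angle of the short gauge, as long_leaf, but with a spring that opens it to about 0.7 rad whenever it is let go (about 0.09 N m at 0). Only the slot's walls keep it shut; in the slot it may relax by the slot's play.
- case: Galvanised steel gauge case screwed to the bench: a shallow tray 150 mm (x) by 140 (y), rim 14 high, with a 4 mm floor and two slots framed by wooden strips whose tops are 14 above the bench. Origin: centre of the underside; x points along the slots to the lid's hinge, z up.
- long_slot (a point): Centre of the long slot's floor, 4 mm above the bench. The slot is 130 mm long (case x), 33 wide (case y), 10 deep; a gauge lying in it stands 16 mm proud of the strips. A gauge may lie with its knuckle at either end.
- short_slot (a point): Centre of the short slot's floor: 104 mm long, 33 wide, 10 deep, 66 mm beside the long slot; 4 mm above the bench.
- lid (a joint): Angle of the case's deep lid (0.4 kg): 0 shut, about 1.75 rad at the start, leaning back against its stop. Below about 1.5 rad its weight and a closing spring swing it shut with up to about 2 N at the bar, unless it is held; let go, it slams.
- lid_hinge (a point): Middle of the lid's hinge line, which runs along case y at the rim of the case's far (+x) side, 14 mm above the bench.
- lid_rod (a point): Middle of the lid's handle: a round steel bar of 10 mm diameter, 86 long, along case y, 35 mm out from the lid's front edge on two end brackets (70 mm free between them). It turns with the lid: it is 185 mm from the hinge line along the lid, and 21 mm above the hinge line (35 above the bench) when shut.
- bin: Bystander: open galvanised bin of bolts, 90 x 130 x 60 mm. Origin: centre of the underside.
- carton: Bystander: closed cardboard carton, 70 x 100 x 55 mm. Origin: centre of the underside.
- bolt: Bystander: large hexagon bolt standing on its head, 30 mm wide, 55 tall. Origin: centre of the underside.
There are look-alikes about, which are no part of the job. Leave any green look-alike of the case alone.

How it is judged (in metres and radians):
On the way:
1. both gauges lie folded in their own slots, with the lid still open (value of joint long_leaf below 0.08 rad and x of long_mid in the frame of case between -0.016 and 0.016 m and y of long_mid in the frame of case between 0.023 and 0.043 m and z of long_mid in the frame of case between 0.01 and 0.021 m and angle between the x axis of each of long_mid, short_mid and the x axis of case, either way round below 0.1 rad and value of joint short_leaf below 0.13 rad and x of short_mid in the frame of case between -0.016 and 0.016 m and y of short_mid in the frame of case between -0.043 and -0.023 m and z of short_mid in the frame of case between 0.01 and 0.021 m and value of joint lid above 0.8 rad), for 0.2 s.
At the end, for the whole second after the job is handed in: Each gauge lies in its own slot, folded (long under 0.08 rad, short under 0.13), within 16 mm along and 10 mm across the slot, down on its floor (within 4 mm), within 0.1 rad of its direction either way round; the lid is shut (under 0.03 rad); all is still (value of joint long_leaf below 0.08 rad and x of long_mid in the frame of case between -0.016 and 0.016 m and y of long_mid in the frame of case between 0.023 and 0.043 m and z of long_mid in the frame of case between 0.01 and 0.021 m and angle between the x axis of each of long_mid, short_mid and the x axis of case, either way round below 0.1 rad and value of joint short_leaf below 0.13 rad and x of short_mid in the frame of case between -0.016 and 0.016 m and y of short_mid in the frame of case between -0.043 and -0.023 m and z of short_mid in the frame of case between 0.01 and 0.021 m and value of joint lid below 0.03 rad and linear speed of each of long, short below 0.02 m/s and velocity of joint lid between -0.05 and 0.05 rad/s); the robot touches nothing.
It fails at once if the lid dropped or snapped shut (closing faster than 3 rad/s) (velocity of joint lid below -3 rad/s).
It fails at once if a bystander was moved by more than 25 mm or knocked over (distance of any of bin, carton, bolt from where it was at the start of the episode above 0.025 m or angle between bolt's own z axis and vertical above 0.4 rad).
It also fails if it takes over 72 s, if anything falls off the work surface, if the arm or the gripper's body presses on something with over 40 N, if the wrist force passes 120 N, or if a joint passes its speed limit or range.

## Working session

There is one attempt and no reset: what is moved stays moved. The work goes in short steps, Python scripts to look and compute and a shell command to move; the robot and the scene stay as the last step left them, time stands still between calls to the robot, and variables do not carry over. Pictures are saved under pics/ and viewed, and the job is handed in when it is done.

```bash
mkdir -p pics; ls; python3 - <<'E'
from plant import monitor, eyes, ticket
import cv2, numpy as np
print(monitor.get_obs())
for n in ["side","top","wrist"]:
    s=eyes.snapshot(n); np.savez(f"pics/{n}0.npz",**s)
    cv2.imwrite(f"pics/{n}0.png",s["image"][:,:,::-1]); print(n,s["K"],[ (k,np.round(s[k],4)) for k in s if k in("camera_from_world","hand_eye")], (s["depth"]>0).mean())
E
```

```text
pics
{'clock': 0.0, 'joint_pos': array([-5.70052170e+01,  2.05915894e+01,  6.32691439e-01, -2.01019341e-02,
       -7.01340761e+01, -1.65075313e+01]), 'qvel': array([ 0.01818767, -0.0257922 ,  0.06743054, -0.0359247 ,  0.04634532,
       -0.08567927]), 'tau': array([-3.29181212e-04, -5.82721174e+01,  2.93075484e+01,  6.99774876e+00,
        7.04835678e-03, -1.70997755e-04]), 'tool_pos': array([ 0.19140896, -0.64678286,  0.22561277]), 'orientation': array([ 95.02021846,  89.90512435, 111.50062369]), 'force': array([-0.07109232,  0.13477803,  0.05773441]), 'moment': array([-0.01867163,  0.03330713, -0.03732691]), 'opening': 0.08799812377370043}
side [[398.30095328   0.         280.16441704]
 [  0.         398.30095328 213.9216872 ]
 [  0.           0.           1.        ]] [('camera_from_world', array([[-0.8237, -0.567 , -0.0071,  0.5501],
       [ 0.3165, -0.4702,  0.8238, -0.2509],
       [-0.4704,  0.6764,  0.5668, -0.6941],
       [ 0.    ,  0.    ,  0.    ,  1.    ]]))] 0.9960331632653061
top [[432.69257796   0.         272.43832025]
 [  0.         432.69257796 202.28631571]
 [  0.           0.           1.        ]] [('camera_from_world', array([[ 0.147 , -0.9891,  0.0019, -0.0551],
       [ 0.9681,  0.1443,  0.2046, -0.6355],
       [-0.2027, -0.0282,  0.9788, -0.93  ],
       [ 0.    ,  0.    ,  0.    ,  1.    ]]))] 0.9959778911564626
wrist [[291.87083348   0.         277.108692  ]
 [  0.         291.87083348 203.6628604 ]
 [  0.           0.           1.        ]] [('hand_eye', array([[ 1.000e-04,  2.518e-01, -9.678e-01, -1.585e-01],
       [ 1.000e+00,  1.000e-04,  1.000e-04,  2.000e-04],
       [ 1.000e-04, -9.678e-01, -2.518e-01, -6.830e-02],
       [ 0.000e+00,  0.000e+00,  0.000e+00,  1.000e+00]]))] 0.9435204081632653
```

View pics/top0.png

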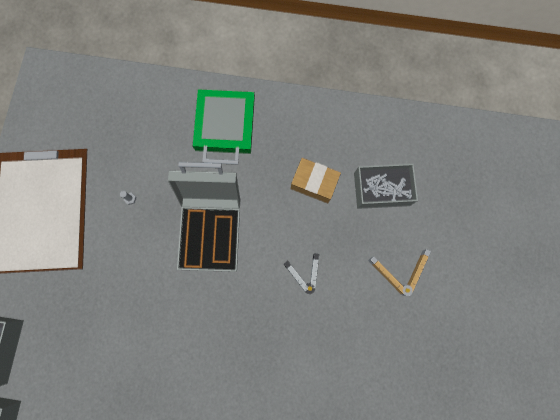

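View pics/side0.png

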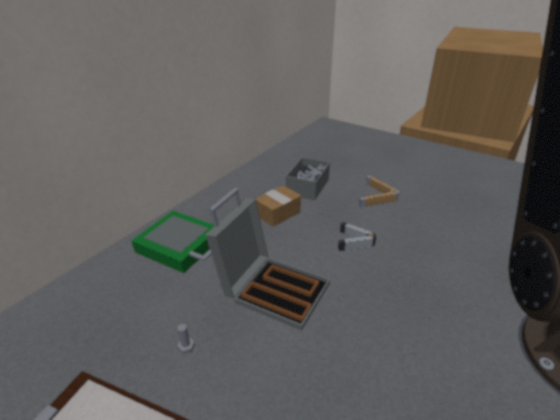

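View pics/wrist0.png

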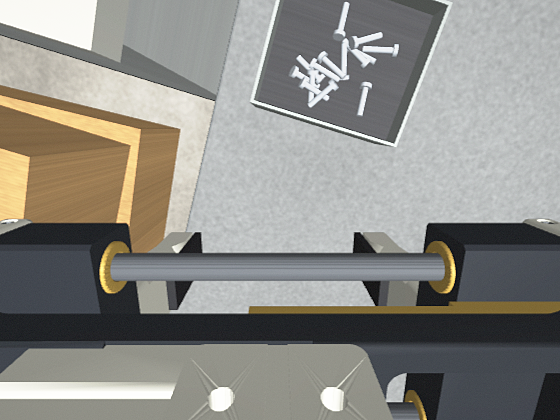

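```bash
cat > h.py <<'E'
import numpy as np, cv2
from scipy.spatial.transform import Rotation as Ro
F=np.diag([1,-1,-1.])
def fixcam(s):
    M=s["camera_from_world"]; R=M[:3,:3]; t=M[:3,3]
    return s["K"],R.T,-R.T@t   # world_from_cam
def wristcam(s,obs):
    T=np.eye(4);T[:3,:3]=Ro.from_euler('xyz',obs["orientation"],degrees=True).as_matrix();T[:3,3]=obs["tool_pos"]
    M=T@s["hand_eye"]; return s["K"],M[:3,:3],M[:3,3]
def ray(c,u,v):
    K,R,p=c; d=F@np.linalg.inv(K)@np.array([u,v,1.]); return p,R@d
def onz(c,u,v,z):
    p,d=ray(c,u,v); return p+d*(z-p[2])/d[2]
def px(c,P):
    K,R,p=c; q=K@(F@(R.T@(np.asarray(P)-p))); return q[:2]/q[2]
def dpt(c,u,v,depth):
    p,d=ray(c,u,v); return p+d*depth[int(v),int(u)]
def crop(img,x0,y0,x1,y1,k,name):
    cv2.imwrite(name,cv2.resize(img[y0:y1,x0:x1,::-1],None,fx=k,fy=k,interpolation=cv2.INTER_CUBIC))
E
python3 - <<'E'
from h import *
s=dict(np.load("pics/top0.npz")); c=fixcam(s); print(c[2])
crop(s["image"],270,240,450,310,4,"pics/t_g.png")
crop(s["image"],160,150,260,280,4,"pics/t_c.png")
for u,v in [(407,291),(311,289),(209,239),(210,165),(222,155),(316,180),(387,185),(127,198)]:
    print((u,v),dpt(c,u,v,s["depth"]).round(3), onz(c,u,v,0.026).round(3))
E
```

```text
[0.43489208 0.01093731 1.0404692 ]
(407, 291) [ 0.485 -0.297  0.024] [ 0.485 -0.296  0.026]
(311, 289) [ 0.457 -0.078  0.025] [ 0.457 -0.077  0.026]
(209, 239) [0.538 0.178 0.007] [0.536 0.175 0.026]
(210, 165) [0.667 0.172 0.197] [0.714 0.204 0.026]
(222, 155) [0.435 0.011 1.04 ] [0.744 0.18  0.026]
(316, 180) [ 0.707 -0.054  0.055] [ 0.715 -0.056  0.026]
(387, 185) [ 0.724 -0.224  0.039] [ 0.728 -0.227  0.026]
(127, 198) [0.602 0.382 0.039] [0.604 0.387 0.026]
```

View pics/t_g.png

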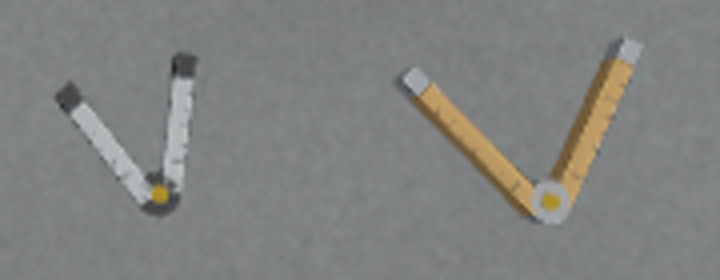

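View pics/t_c.png

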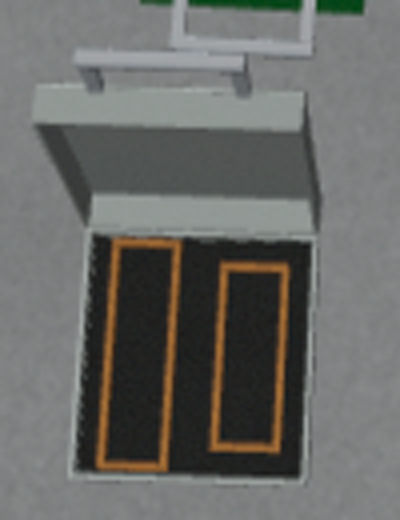

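```bash
python3 - <<'E'
from h import *
s=dict(np.load("pics/top0.npz")); c=fixcam(s)
def P(x,y,z,ox,oy,k=4): return onz(c,ox+(x+.5)/k-.5,oy+(y+.5)/k-.5,z)
G={}
for n,k,l,r in [("long",(551,201),(413,80),(629,50)),("short",(160,194),(68,95),(184,64))]:
    a=P(*k,.026,270,240);b=P(*l,.026,270,240);d=P(*r,.026,270,240)
    al=np.degrees(np.arctan2(*(b-a)[1::-1]));ar=np.degrees(np.arctan2(*(d-a)[1::-1]))
    print(n,a.round(4),b.round(4),d.round(4),"angL",al,"angR",ar,np.linalg.norm(b-a),np.linalg.norm(d-a))
# case corners rim z=.014 ; slots z=.014 strips
for nm,q in [("BL",(70,478)),("BR",(305,486)),("TL",(88,232)),("TR",(316,240))]:
    print(nm,P(*q,.014,160,150).round(4))
for nm,q in [("longslot BL",(98,470)),("BR",(167,470)),("TL",(113,240)),("TR",(181,241)),("short BL",(211,451)),("BR",(279,452)),("TL",(221,263)),("TR",(289,265))]:
    print(nm,P(*q,.014,160,150).round(4))
# rod
for q in [(78,55),(244,62)]:
    u,v=160+q[0]/4,150+q[1]/4; print(dpt(c,round(u),round(v),s["depth"]).round(3),P(*q,.197,160,150).round(4))
R=Ro.from_euler('xyz',[95.02,89.905,111.5],degrees=True).as_matrix();print(R.round(3))
E
```

```text
long [ 0.4872 -0.2969  0.026 ] [ 0.5444 -0.2115  0.026 ] [ 0.5804 -0.3349  0.026 ] angL 56.192422333279815 angR -22.13667538152694 0.10279634319012702 0.10060271539711925
short [ 0.458  -0.0741  0.026 ] [ 0.5062 -0.0138  0.026 ] [ 0.5339 -0.0783  0.026 ] angL 51.375187593149455 angR -3.1760854388668767 0.07713753283742826 0.07601824794300067
BL [0.456  0.2382 0.014 ]
BR [0.4717 0.1011 0.014 ]
TL [0.6021 0.2556 0.014 ]
TR [0.6175 0.1186 0.014 ]
longslot BL [0.463  0.2228 0.014 ]
BR [0.4689 0.1828 0.014 ]
TL [0.5995 0.2398 0.014 ]
TR [0.6049 0.1991 0.014 ]
short BL [0.4836 0.1592 0.014 ]
BR [0.4889 0.1195 0.014 ]
TL [0.5952 0.1729 0.014 ]
TR [0.6    0.1322 0.014 ]
[0.66  0.232 0.197] [0.6614 0.2343 0.197 ]
[0.671 0.151 0.188] [0.6702 0.1505 0.197 ]
[[-0.001 -0.284  0.959]
 [ 0.002  0.959  0.284]
 [-1.     0.002 -0.   ]]
```

```bash
python3 -m crank '[{"linear":[0.66,0.74,-0.1],"rot":[0,0,0],"hand":1},{"linear":[0.66,0.74,-0.2],"rot":[0,0,0],"hand":1},{"linear":[0.66,0.74,-0.2],"rot":[0,0,0],"hand":1},{"linear":[0.66,0.74,-0.2],"rot":[0,0,0],"hand":1},{"linear":[0.66,0.74,-0.2],"rot":[0,0,0],"hand":1},{"linear":[0.66,0.74,-0.2],"rot":[0,0,0],"hand":1},{"linear":[0.66,0.74,-0.2],"rot":[0,0,0],"hand":1},{"linear":[0.66,0.74,-0.2],"rot":[0,0,0],"hand":1},{"linear":[0,0,0],"rot":[0,0,0],"hand":1}]'
cat > look.py <<'E'
import sys; from h import *; from plant import monitor,eyes
o=monitor.get_obs(); n=sys.argv[1]; cam=sys.argv[2] if len(sys.argv)>2 else "wrist"
s=eyes.snapshot(cam); np.savez(f"pics/{n}.npz",**s,**{k:o[k] for k in("tool_pos","orientation")}); cv2.imwrite(f"pics/{n}.png",s["image"][:,:,::-1])
R=Ro.from_euler('xyz',o["orientation"],degrees=True).as_matrix()
print("t",round(o["clock"],2),"tcp",o["tool_pos"].round(4),"F",o["force"].round(1),"op",round(o["opening"],4),"x",R[:,0].round(3),"yaw_z",np.degrees(np.arctan2(R[1,2],R[0,2])).round(2))
E
python3 look.py w1
```

```text
clock: 1.27
tool_pos: [0.5145, -0.2799, 0.1309]
orientation: [126.5, 89.8, 142.8]
force: [-1.4, -0.7, 0.1]
opening: 0.0877
t 1.27 tcp [ 0.5145 -0.2799  0.1309] F [-1.4 -0.7  0.1] op 0.0877 x [-0.002  0.002 -1.   ] yaw_z 16.32
```

View pics/w1.png

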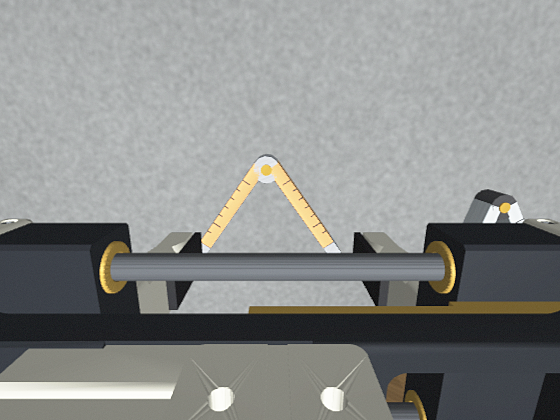

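```bash
python3 - <<'E'
from h import *
s=dict(np.load("pics/w1.npz")); c=wristcam(s,s)
k=onz(c,266,170,.026); print(k, onz(c,505,208,.026))
t=np.radians(17); print(k[:2]+.024*np.array([np.cos(t),np.sin(t)]))
for a in [((209,243),(258,178)),((333,246),(276,178))]:
    p,q=[onz(c,*x,.026) for x in a]; print(np.degrees(np.arctan2(*(p-q)[1::-1])))
E
```

```text
[ 0.48702227 -0.29807294  0.026     ] [ 0.45854375 -0.07331507  0.026     ]
[ 0.50997358 -0.29105602]
-21.028738059428118
55.96477259812046
```

```bash
python3 -m crank '[{"linear":[-0.08,-0.18,-0.8],"rot":[0,0,0],"hand":1},{"linear":[0,0,-0.8],"rot":[0,0,0],"hand":1},{"linear":[0,0,-0.36],"rot":[0,0,0],"hand":1},{"linear":[0,0,0],"rot":[0,0,0],"hand":1}]'; python3 look.py w2
```

```text
clock: 1.82
tool_pos: [0.507, -0.2954, 0.0126]
orientation: [15.0, 90.0, 31.1]
force: [0.6, -0.4, 1.2]
opening: 0.0876
t 1.82 tcp [ 0.507  -0.2954  0.0126] F [ 0.6 -0.4  1.2] op 0.0876 x [ 0.001  0.    -1.   ] yaw_z 16.11
```

View pics/w2.png

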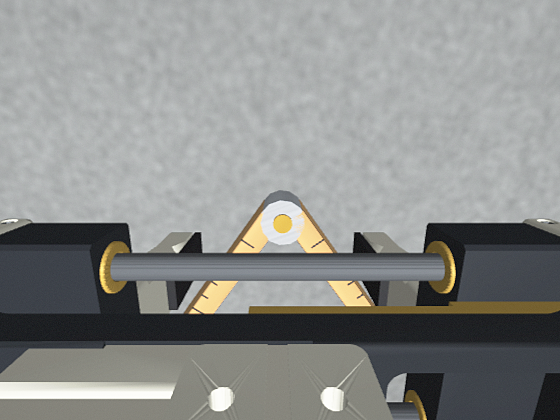

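Gauge straddled close to its knuckle (283,223). Squeeze a little and watch.

```bash
python3 -m crank '[{"linear":[0,0,0],"rot":[0,0,0],"hand":0.7},{"linear":[0,0,0],"rot":[0,0,0],"hand":0.5},{"linear":[0,0,0],"rot":[0,0,0],"hand":0.5}]'; python3 look.py w3; python3 look.py t3 top; python3 - <<'E'
from h import *
s=dict(np.load("pics/t3.npz"));crop(s["image"],340,220,460,320,5,"pics/t3c.png")
E
```

```text
clock: 2.25
tool_pos: [0.5091, -0.2967, 0.0171]
orientation: [-27.4, 89.6, -11.3]
force: [-0.3, 1.4, -1.4]
opening: 0.0631
t 2.25 tcp [ 0.5091 -0.2967  0.0171] F [-0.3  1.4 -1.4] op 0.0631 x [ 0.007 -0.001 -1.   ] yaw_z 16.08
t 2.3 tcp [ 0.5092 -0.2967  0.0171] F [-0.3  0.  -0.9] op 0.0593 x [ 0.007 -0.001 -1.   ] yaw_z 16.08
```

View pics/w3.png

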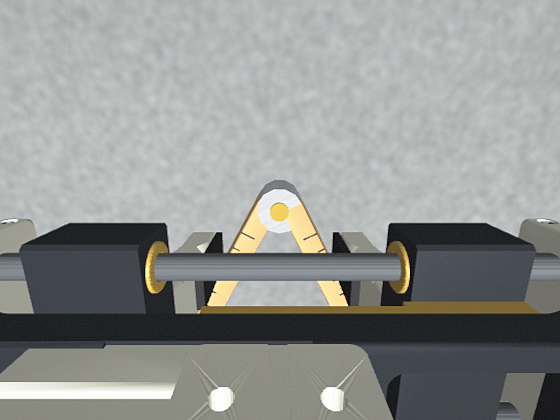

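View pics/t3c.png

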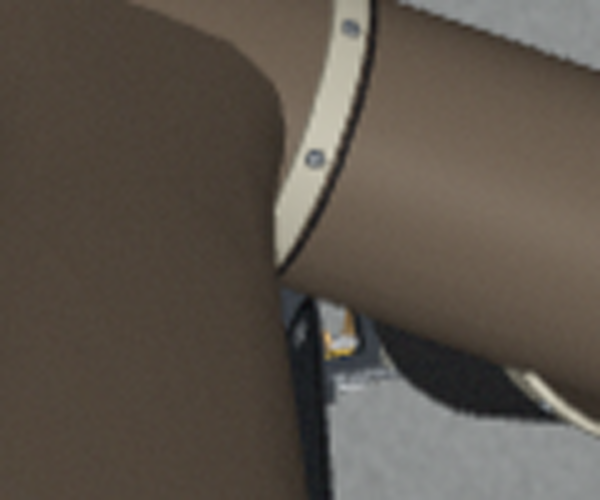

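```bash
python3 -m crank '[{"linear":[0,0,-0.07],"rot":[0,0,0],"hand":0.5},{"linear":[0.05,0.015,0],"rot":[0,0,0],"hand":0.3},{"linear":[0,0,0],"rot":[0,0,0],"hand":0.1},{"linear":[0,0,0],"rot":[0,0,0],"hand":0.1},{"linear":[0,0,0],"rot":[0,0,0],"hand":0.0},{"linear":[0,0,0],"rot":[0,0,0],"hand":0.0}]'; python3 look.py w4
```

```text
clock: 3.1
tool_pos: [0.513, -0.2957, 0.0131]
orientation: [-30.0, 89.5, -13.9]
force: [-1.4, 0.6, 0.8]
opening: 0.0244
t 3.1 tcp [ 0.513  -0.2957  0.0131] F [-1.4  0.6  0.8] op 0.0244 x [ 0.008 -0.002 -1.   ] yaw_z 16.13
```

View pics/w4.png

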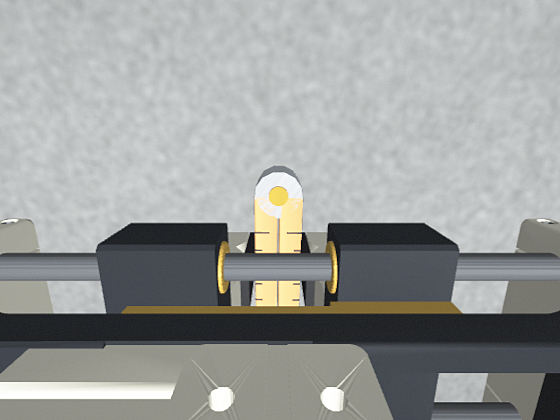

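```bash
python3 - <<'E'
from h import *
s=dict(np.load("pics/w4.npz")); c=wristcam(s,s)
k=onz(c,278,196,.026); print(k, k-s["tool_pos"])
for v in (235,300):
  pass
a=onz(c,278,220,.026);b=onz(c,278,300,.026);print(np.degrees(np.arctan2(*(b-a)[1::-1])))
T=Ro.from_euler('xyz',s["orientation"],degrees=True).as_matrix()
print(T.T@(k-s["tool_pos"]))
E
```

```text
[ 0.47951362 -0.30472259  0.026     ] [-0.03343976 -0.00899081  0.01285688]
16.169273847708336
[-0.01309926  0.00060215 -0.03453112]
```

```bash
python3 -m crank '[{"linear":[0,0,0.5],"rot":[0,0,0],"hand":0},{"linear":[0,0,0.9],"rot":[0,0,0],"hand":0},{"linear":[0,0.6,0.5],"rot":[0,0,0],"hand":0},{"linear":[0,0.95,0],"rot":[0,0,0],"hand":0},{"linear":[0.02,0.95,0],"rot":[0,0,-0.5],"hand":0},{"linear":[0.02,0.95,0],"rot":[0,0,-0.5],"hand":0},{"linear":[0.02,0.95,0],"rot":[0,0,-0.5],"hand":0},{"linear":[0.02,0.95,0],"rot":[0,0,-0.5],"hand":0},{"linear":[0.02,0.95,0],"rot":[0,0,0],"hand":0},{"linear":[0.02,0.95,0],"rot":[0,0,0],"hand":0},{"linear":[0.02,0.95,0],"rot":[0,0,0],"hand":0},{"linear":[0,0.3,0],"rot":[0,0,0],"hand":0},{"linear":[0,0,0],"rot":[0,0,0],"hand":0}]'; python3 look.py w5
```

```text
clock: 4.78
tool_pos: [0.5163, 0.2305, 0.1271]
orientation: [-4.9, 89.7, 0.7]
force: [0.1, -0.8, -1.6]
opening: 0.0245
t 4.78 tcp [0.5163 0.2305 0.1271] F [ 0.1 -0.8 -1.6] op 0.0245 x [ 0.005  0.    -1.   ] yaw_z 5.58
```

View pics/w5.png

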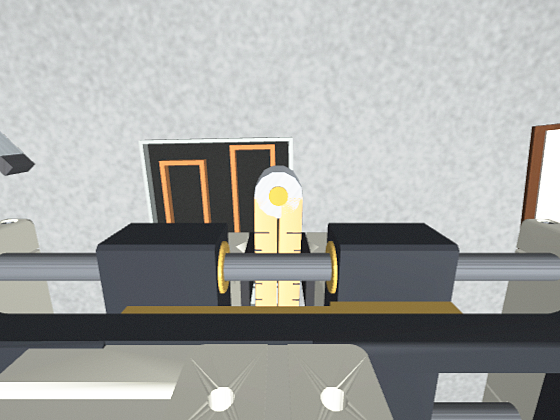

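```bash
python3 - <<'E'
from h import *
s=dict(np.load("pics/w5.npz")); c=wristcam(s,s)
crop(s["image"],120,120,320,240,4,"pics/w5c.png")
E
```

```text
(no output)
```

View pics/w5c.png

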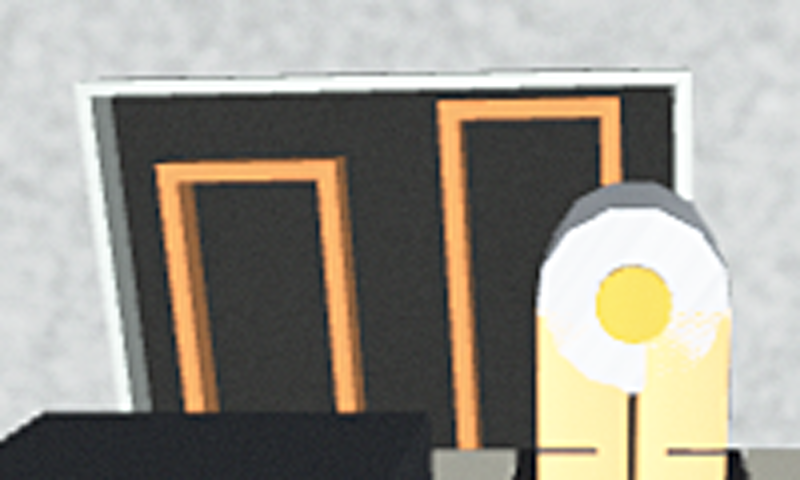

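```bash
python3 - <<'E'
from h import *
s=dict(np.load("pics/w5.npz")); c=wristcam(s,s)
P=lambda x,y,z=.014: onz(c,120+(x+.5)/4-.5,120+(y+.5)/4-.5,z)
L=P(78,86);R=P(690,73);LL=P(118,411)
print("rim",L,R,"len",np.linalg.norm(L-R),"yaw",np.degrees(np.arctan2(-(R-L)[0],(R-L)[1])), "left edge yaw",np.degrees(np.arctan2(*(LL-L)[1::-1])))
y=np.radians(6.6);ex=np.array([np.cos(y),np.sin(y)]);ey=np.array([-ex[1],ex[0]])
o=(L+R)[:2]/2+.075*ex;print("case",o)
for n,q in dict(lso=(437,101),lsr=(621,98),lin=(463,119),rin=(599,119),sso=(156,165),ssr=(345,157),sin=(182,183),srin=(318,180)).items():
    p=P(*q)[:2]; print(n,p.round(4),"case xy",((p-o)@ex).round(4),((p-o)@ey).round(4))
E
```

```text
rim [0.47285052 0.09999788 0.014     ] [0.45645425 0.23827474 0.014     ] len 0.1392455591676991 yaw 6.762311313282909 left edge yaw 5.825799941373978
case [0.53915534 0.1777566 ]
lso [0.4683 0.1815] case xy -0.07 0.0119
lsr [0.4635 0.2232] case xy -0.0699 0.0539
lin [0.4717 0.1876] case xy -0.0658 0.0176
rin [0.4687 0.2187] case xy -0.0653 0.0487
sso [0.4891 0.1175] case xy -0.0566 -0.0541
ssr [0.483 0.161] case xy -0.0577 -0.0102
sin [0.4927 0.1235] case xy -0.0524 -0.0485
srin [0.489 0.155] case xy -0.0525 -0.0169
```

```bash
python3 -m crank '[{"linear":[0.1,-0.36,-0.5],"rot":[0,0,0.2],"hand":0},{"linear":[0,0,-0.78],"rot":[0,0,0],"hand":0},{"linear":[0,0,0],"rot":[0,0,0],"hand":0}]'; python3 look.py w6
```

```text
clock: 5.2
tool_pos: [0.5224, 0.2039, 0.0497]
orientation: [-0.9, 89.7, 5.5]
force: [-1.2, -0.8, 0.0]
opening: 0.024
t 5.2 tcp [0.5224 0.2039 0.0497] F [-1.2 -0.8  0. ] op 0.024 x [ 0.005  0.001 -1.   ] yaw_z 6.39
```

View pics/w6.png

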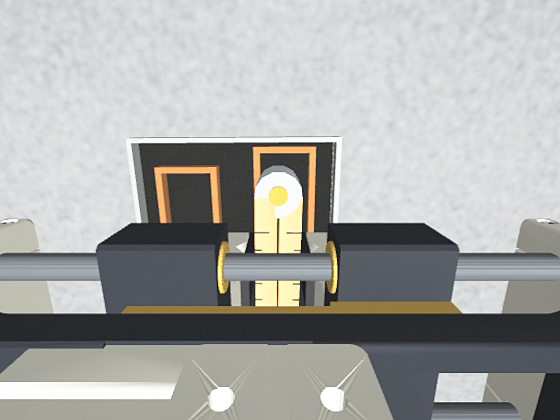

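```bash
python3 -m crank '[{"linear":[0,0.085,0],"rot":[0,0,0],"hand":0},{"linear":[0,0,-0.3],"rot":[0,0,0],"hand":0},{"linear":[0,0,-0.22],"rot":[0,0,0],"hand":0},{"linear":[0,0,0],"rot":[0,0,0],"hand":0}]'; python3 look.py w7
```

```text
clock: 5.75
tool_pos: [0.5282, 0.213, 0.0271]
orientation: [20.0, 88.9, 26.5]
force: [-0.3, -1.4, -2.2]
opening: 0.0241
t 5.75 tcp [0.5282 0.213  0.0271] F [-0.3 -1.4 -2.2] op 0.0241 x [ 0.018  0.009 -1.   ] yaw_z 6.45
```

View pics/w7.png

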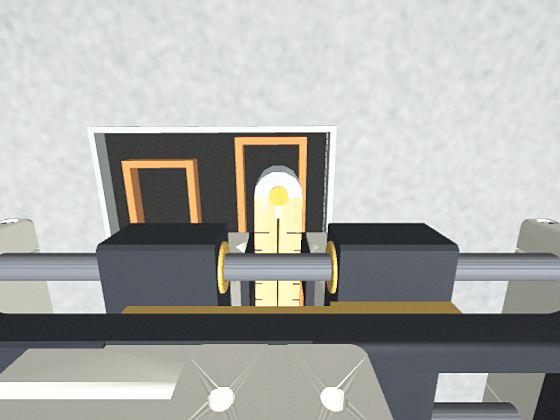

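```bash
python3 -m crank '[{"linear":[-0.05,-0.03,0.25],"rot":[-0.1,0.2,0],"hand":0},{"linear":[0,0,0],"rot":[0,0,0],"hand":0},{"linear":[0,0,0],"rot":[0,0,0],"hand":0}]'; python3 look.py w8
```

```text
clock: 6.18
tool_pos: [0.5256, 0.2119, 0.0441]
orientation: [33.0, 89.9, 39.5]
force: [-0.1, 0.3, -1.4]
opening: 0.0241
t 6.17 tcp [0.5256 0.2119 0.0441] F [-0.1  0.3 -1.4] op 0.0241 x [ 0.002  0.001 -1.   ] yaw_z 6.47
```

```bash
python3 -m crank '[{"linear":[-0.06,-0.05,0],"rot":[0,0,0],"hand":0},{"linear":[0,0,0],"rot":[0,0,0],"hand":0}]'; python3 look.py w9; python3 - <<'E'
from h import *
s=dict(np.load("pics/w9.npz")); c=wristcam(s,s)
crop(s["image"],80,110,360,310,2.8,"pics/w9c.png")
E
```

```text
clock: 6.48
tool_pos: [0.5215, 0.2084, 0.0436]
orientation: [28.8, 89.9, 35.3]
force: [-0.4, 0.2, -1.3]
opening: 0.0241
t 6.47 tcp [0.5215 0.2084 0.0436] F [-0.4  0.2 -1.3] op 0.0241 x [ 0.001  0.001 -1.   ] yaw_z 6.47
```

View pics/w9c.png

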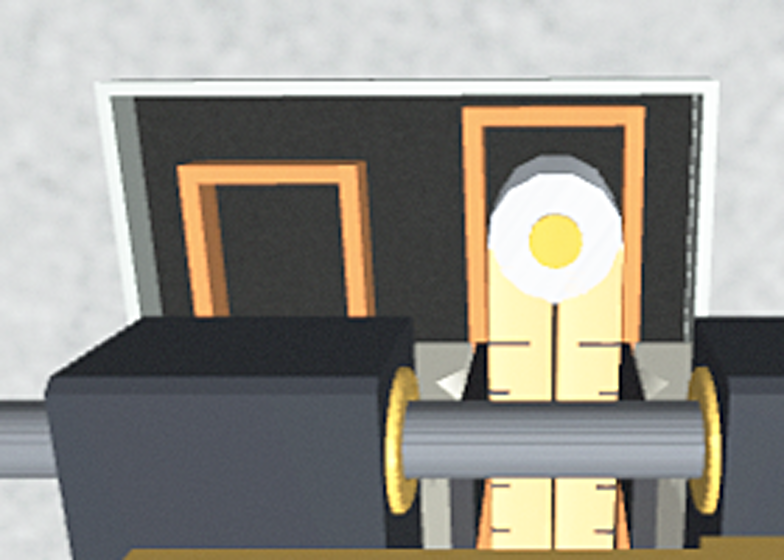

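```bash
python3 - <<'E'
from h import *
s=dict(np.load("pics/w9.npz")); c=wristcam(s,s)
P=lambda x,y,z: onz(c,80+(x+.5)/2.8-.5,110+(y+.5)/2.8-.5,z)
k=P(555,241,.0565); f=P(555,127,.014); l=P(483,127,.014);r=P(626,127,.014)
y=np.radians(6.6);ex=np.array([np.cos(y),np.sin(y)]);ey=np.array([-ex[1],ex[0]])
print("gap knuckle axis to front wall",(k-f)[:2]@ex,"want 17.25mm; lateral",((k-(l+r)/2)[:2])@ey, np.linalg.norm(l-r))
print(P(463,107,.014),P(645,107,.014))
E
```

```text
gap knuckle axis to front wall 0.016761395695638805 want 17.25mm; lateral -5.14869892488206e-05 0.03258189512159869
[0.46821175 0.18192644 0.014     ] [0.46357084 0.22287926 0.014     ]
```

Well centred. Descend slowly.

```bash
python3 -m crank '[{"linear":[0,0,-0.18],"rot":[0,0,0],"hand":0},{"linear":[0,0,-0.13],"rot":[0,0,0],"hand":0},{"linear":[0,0,-0.12],"rot":[0,0,0],"hand":0},{"linear":[0,0,0],"rot":[0,0,0],"hand":0}]'; python3 look.py w10
```

```text
clock: 7.02
tool_pos: [0.5218, 0.2087, 0.0157]
orientation: [19.8, 89.9, 26.3]
force: [-1.8, -1.0, 7.5]
opening: 0.0246
t 7.03 tcp [0.5218 0.2087 0.0157] F [-1.8 -1.   7.5] op 0.0246 x [ 0.001  0.001 -1.   ] yaw_z 6.49
```

```bash
python3 -m crank '[{"linear":[0,0,0.03],"rot":[0,0,0],"hand":0.4},{"linear":[0,0,0],"rot":[0,0,0],"hand":0.45},{"linear":[0,0,0.3],"rot":[0,0,0],"hand":0.45},{"linear":[0,0,0.8],"rot":[0,0,0],"hand":0.45},{"linear":[0,-0.5,0.6],"rot":[0,0,0],"hand":0.6},{"linear":[-0.1,-0.9,0],"rot":[0,0,0.9],"hand":0.88},{"linear":[-0.1,-0.9,0],"rot":[0,0,0.9],"hand":0.88},{"linear":[-0.1,-0.9,0],"rot":[0,0,0.9],"hand":0.88},{"linear":[-0.1,-0.7,0],"rot":[0,0,0.7],"hand":0.88},{"linear":[0,-0.2,0],"rot":[0,0,0],"hand":0.88},{"linear":[0,0,0],"rot":[0,0,0],"hand":0.88}]'; python3 look.py w11;  python3 look.py t11 top
```

```text
clock: 8.45
tool_pos: [0.497, -0.0436, 0.1229]
orientation: [-12.8, 89.7, 11.3]
force: [-0.9, 0.5, 0.1]
opening: 0.0773
t 8.45 tcp [ 0.497  -0.0436  0.1229] F [-0.9  0.5  0.1] op 0.0773 x [ 0.006  0.001 -1.   ] yaw_z 24.11
t 8.5 tcp [ 0.497  -0.0431  0.1228] F [ 0.1  0.6 -0.4] op 0.0771 x [ 0.005  0.001 -1.   ] yaw_z 24.16
```

View pics/w11.png

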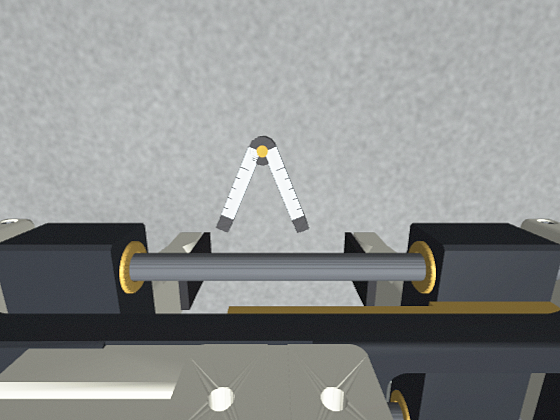

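View pics/t11.png

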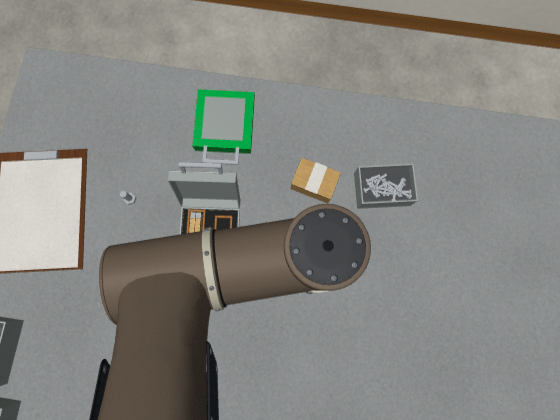

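```bash
python3 - <<'E'
from h import *
s=dict(np.load("pics/w11.npz")); c=wristcam(s,s)
k=onz(c,262,152,.026); l=onz(c,226,226,.026); r=onz(c,301,226,.026)
m=(l+r)/2-k; a=np.arctan2(m[1],m[0]); print(k,np.degrees(a))
t=k[:2]+.030*np.array([np.cos(a),np.sin(a)]); print(t,(t-s["tool_pos"][:2])/.06)
E
```

```text
[ 0.45890818 -0.07481475  0.026     ] 24.514469937038786
[ 0.48620388 -0.06236706] [-0.17923727 -0.31222382]
```

```bash
python3 -m crank '[{"linear":[-0.18,-0.31,-0.5],"rot":[0,0.05,0],"hand":0.88},{"linear":[0,0,-0.8],"rot":[0,0,0],"hand":0.88},{"linear":[0,0,-0.5],"rot":[0,0,0],"hand":0.88},{"linear":[0,0,0],"rot":[0,0,0],"hand":0.88}]'; python3 look.py w12
```

```text
clock: 9.05
tool_pos: [0.4887, -0.0571, 0.0131]
orientation: [-4.0, 89.7, 20.5]
force: [0.5, -0.6, -0.1]
opening: 0.0772
t 9.05 tcp [ 0.4887 -0.0571  0.0131] F [ 0.5 -0.6 -0.1] op 0.0772 x [ 0.005  0.002 -1.   ] yaw_z 24.5
```

View pics/w12.png

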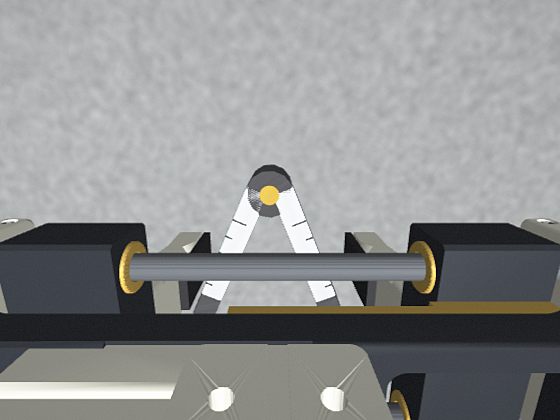

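```bash
python3 -m crank '[{"linear":[0.02,-0.04,0],"rot":[0,0,0],"hand":0.7},{"linear":[0,0,0],"rot":[0,0,0],"hand":0.5},{"linear":[0,0,0],"rot":[0,0,0],"hand":0.3},{"linear":[0,0,0],"rot":[0,0,0],"hand":0.1},{"linear":[0,0,0],"rot":[0,0,0],"hand":0},{"linear":[0,0,0],"rot":[0,0,0],"hand":0},{"linear":[0,0,0],"rot":[0,0,0],"hand":0}]'; python3 look.py w13
```

```text
clock: 9.98
tool_pos: [0.4939, -0.0581, 0.0184]
orientation: [-8.9, 89.2, 15.7]
force: [-0.9, -0.2, -0.5]
opening: 0.0242
t 9.97 tcp [ 0.4939 -0.0581  0.0184] F [-0.9 -0.2 -0.5] op 0.0242 x [ 0.014  0.004 -1.   ] yaw_z 24.59
```

View pics/w13.png

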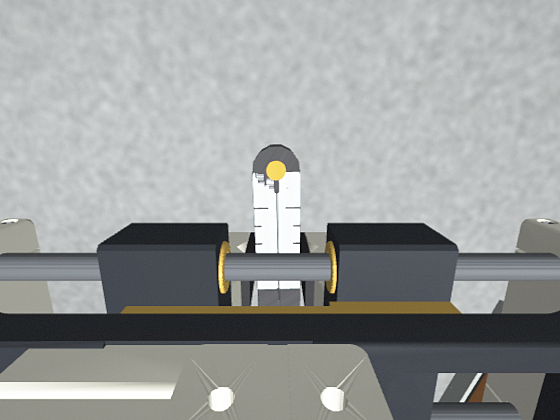

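```bash
python3 - <<'E'
from h import *
for n,u,v in [("w4",278,196),("w13",276,170),("w13",277,220)]:
    s=dict(np.load(f"pics/{n}.npz")); c=wristcam(s,s); p=dpt(c,u,v,s["depth"]); T=Ro.from_euler('xyz',s["orientation"],degrees=True).as_matrix()
    print(n,p,T.T@(p-s["tool_pos"]))
E
```

```text
w4 [ 0.4789023  -0.30489659  0.02865166] [-0.01575526  0.00059422 -0.03514831]
w13 [ 0.45067235 -0.07814379  0.02871468] [-0.0109864  -0.00029082 -0.04753392]
w13 [ 0.4833665  -0.06271826  0.00064295] [ 0.0175892   0.00019458 -0.01178373]
```

```bash
python3 -m crank '[{"linear":[0,0,0],"rot":[0,0,0],"hand":0.36},{"linear":[-0.08,-0.035,-0.05],"rot":[-0.05,0.16,0],"hand":0.36},{"linear":[-0.08,-0.035,-0.05],"rot":[0,0,0],"hand":0.36},{"linear":[0,0,0],"rot":[0,0,0],"hand":0.36},{"linear":[0,0,0],"rot":[0,0,0],"hand":0.1},{"linear":[0,0,0],"rot":[0,0,0],"hand":0},{"linear":[0,0,0],"rot":[0,0,0],"hand":0}]'; python3 look.py w14
```

```text
clock: 10.9
tool_pos: [0.4839, -0.0626, 0.012]
orientation: [-159.4, 89.9, -134.8]
force: [-1.1, -0.2, -1.0]
opening: 0.0243
t 10.9 tcp [ 0.4839 -0.0626  0.012 ] F [-1.1 -0.2 -1. ] op 0.0243 x [-0.001 -0.001 -1.   ] yaw_z 24.6
```

View pics/w14.png

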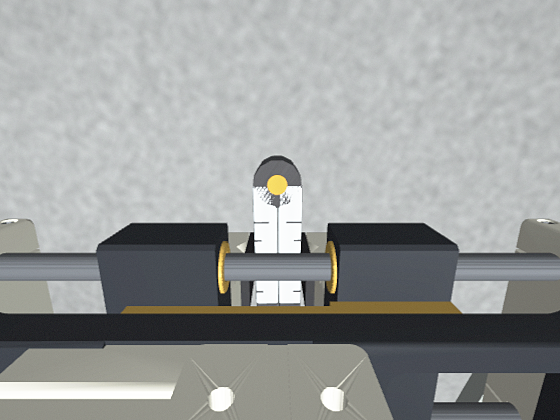

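```bash
python3 - <<'E'
from h import *
s=dict(np.load("pics/w14.npz")); c=wristcam(s,s); T=Ro.from_euler('xyz',s["orientation"],degrees=True).as_matrix()
k=onz(c,277,185,.026); q=T.T@(k-s["tool_pos"]); print(q)
off=q[2]+.035; y=np.radians(6.6); print("tcp target",np.array([.5430,.1450])-off*np.array([np.cos(y),np.sin(y)]))
E
python3 -m crank '[{"linear":[0,0,0.3],"rot":[0,0,0],"hand":0},{"linear":[0,0,0.8],"rot":[0,0,0],"hand":0},{"linear":[0,0.3,0.6],"rot":[0,0,0],"hand":0},{"linear":[0.2,0.8,0],"rot":[0,0,-0.8],"hand":0},{"linear":[0.2,0.8,0],"rot":[0,0,-0.8],"hand":0},{"linear":[0.2,0.8,0],"rot":[0,0,-0.8],"hand":0},{"linear":[0.2,0.5,0],"rot":[0,0,-0.8],"hand":0},{"linear":[0.1,0,0],"rot":[0,0,-0.3],"hand":0},{"linear":[0,0,0],"rot":[0,0,0],"hand":0},{"linear":[0,0,0],"rot":[0,0,0],"hand":0}]';python3 look.py w15
```

```text
[-0.0139452   0.00021713 -0.04038306]
tcp target [0.54834739 0.14561871]
clock: 12.2
tool_pos: [0.5352, 0.134, 0.1161]
orientation: [161.3, 89.6, 167.7]
force: [0.2, 1.0, -1.1]
opening: 0.0239
t 12.2 tcp [0.5352 0.134  0.1161] F [ 0.2  1.  -1.1] op 0.0239 x [-0.006  0.001 -1.   ] yaw_z 6.42
```

View pics/w15.png

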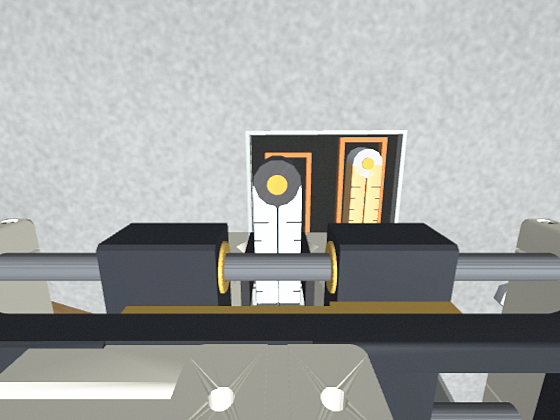

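```bash
python3 -m crank '[{"linear":[0.22,0.19,-0.4],"rot":[0,-0.07,0],"hand":0},{"linear":[0,0,-0.75],"rot":[0,0,0],"hand":0},{"linear":[0,0,0],"rot":[0,0,0],"hand":0},{"linear":[0,0,0],"rot":[0,0,0],"hand":0}]';python3 look.py w16;python3 - <<'E'
from h import *
s=dict(np.load("pics/w16.npz"))
crop(s["image"],180,110,420,310,3,"pics/w16c.png")
E
```

```text
clock: 12.75
tool_pos: [0.5494, 0.1432, 0.0487]
orientation: [31.2, 89.7, 37.5]
force: [-0.8, -0.1, -0.9]
opening: 0.0241
t 12.75 tcp [0.5494 0.1432 0.0487] F [-0.8 -0.1 -0.9] op 0.0241 x [ 0.004  0.003 -1.   ] yaw_z 6.33
```

View pics/w16c.png

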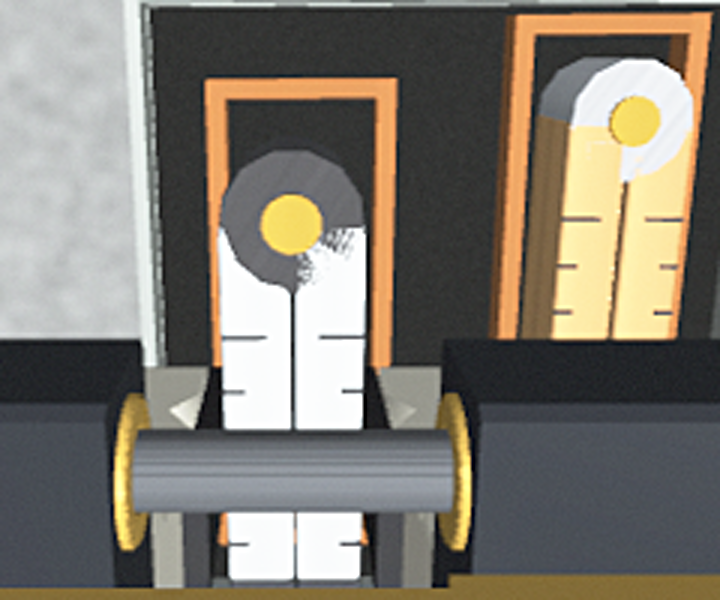

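```bash
python3 - <<'E'
from h import *
s=dict(np.load("pics/w16.npz")); c=wristcam(s,s)
P=lambda x,y,z: onz(c,180+(x+.5)/3-.5,110+(y+.5)/3-.5,z)
k=P(291,224,s["tool_pos"][2]+.0139); l=P(228,100,.014);r=P(376,100,.014);f=(l+r)/2
y=np.radians(6.6);ex=np.array([np.cos(y),np.sin(y)]);ey=np.array([-ex[1],ex[0]])
print("gap",(k-f)[:2]@ex,"want 17.25mm; lateral",((k-f)[:2])@ey, np.linalg.norm(l-r))
d=(.01725-(k-f)[:2]@ex)*ex-((k-f)[:2]@ey)*ey; print(d/.06)
E
```

```text
gap 0.017756992120403436 want 17.25mm; lateral -0.0025079663361778607 0.031976080244196785
[-0.01319818  0.04055122]
```

```bash
python3 -m crank '[{"linear":[-0.01,0.04,0],"rot":[-0.03,0.04,0.05],"hand":0},{"linear":[0,0,0],"rot":[0,0,0],"hand":0}]';python3 look.py w17;
```

```text
clock: 13.05
tool_pos: [0.5496, 0.1462, 0.0513]
orientation: [29.2, 89.8, 35.8]
force: [-0.4, -0.5, -1.4]
opening: 0.0237
t 13.05 tcp [0.5496 0.1462 0.0513] F [-0.4 -0.5 -1.4] op 0.0237 x [ 0.003  0.002 -1.   ] yaw_z 6.59
```

```bash
python3 -m crank '[{"linear":[-0.01,0,-0.2],"rot":[0,0,0],"hand":0},{"linear":[0,0,-0.18],"rot":[0,0,0],"hand":0},{"linear":[0,0,-0.15],"rot":[0,0,0],"hand":0},{"linear":[0,0,-0.03],"rot":[0,0,0],"hand":0}]';python3 look.py w18
```

```text
clock: 13.6
tool_pos: [0.5486, 0.1461, 0.0152]
orientation: [31.9, 89.8, 38.5]
force: [0.8, 0.7, -1.5]
opening: 0.024
t 13.6 tcp [0.5486 0.1461 0.0152] F [ 0.8  0.7 -1.5] op 0.024 x [ 0.003  0.002 -1.   ] yaw_z 6.58
```

View pics/w18.png

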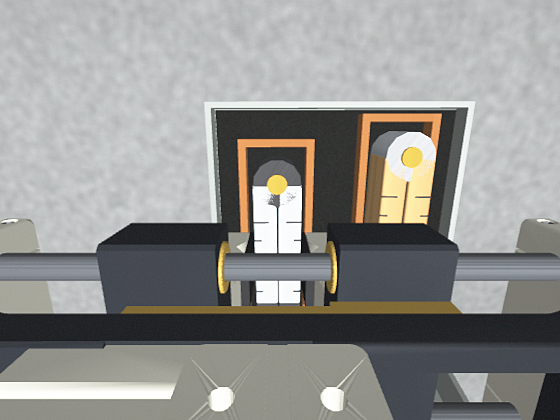

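```bash
python3 -m crank '[{"linear":[0,0,0.02],"rot":[0,0,0],"hand":0.3},{"linear":[0,0,0],"rot":[0,0,0],"hand":0.35},{"linear":[0,0,0],"rot":[0,0,0],"hand":0.42},{"linear":[0,0,0.05],"rot":[0,0,0],"hand":0.42},{"linear":[0,0,0.4],"rot":[0,0,0],"hand":0.42},{"linear":[0,0,0.6],"rot":[0,0,0],"hand":0.42},{"linear":[0,0,0.6],"rot":[0,0,0],"hand":0.42},{"linear":[0,0,0],"rot":[0,0,0],"hand":0.42}]';python3 look.py w19
```

```text
clock: 14.65
tool_pos: [0.5497, 0.1465, 0.1209]
orientation: [22.6, 89.6, 29.3]
force: [0.7, -0.6, -0.5]
opening: 0.0368
t 14.65 tcp [0.5497 0.1465 0.1209] F [ 0.7 -0.6 -0.5] op 0.0368 x [ 0.006  0.003 -1.   ] yaw_z 6.62
```

View pics/w19.png

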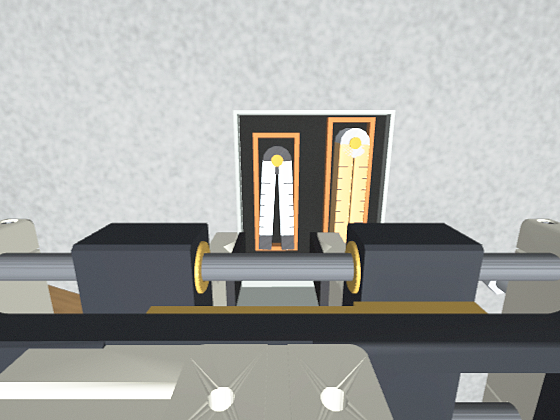

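```bash
python3 -m crank '[{"linear":[-0.2,0,0.9],"rot":[0,0,0.5],"hand":0.5},{"linear":[-0.2,0,0.9],"rot":[0,0,1],"hand":0.5},{"linear":[0,0,0.7],"rot":[0,0,1],"hand":0.5},{"linear":[0,0,0],"rot":[0,0,1],"hand":0.5},{"linear":[0,0,0],"rot":[0,0,1],"hand":0.5},{"linear":[0,0,0],"rot":[0,0,1],"hand":0.5},{"linear":[0,0,0],"rot":[0,0,1],"hand":0.5},{"linear":[0,0,0],"rot":[0,0,1],"hand":0.5},{"linear":[0.2,0.1,0],"rot":[0,0,1],"hand":0.5},{"linear":[0.2,0.1,0],"rot":[0,0,1],"hand":0.5},{"linear":[0.2,0.1,0],"rot":[0,0,1],"hand":0.5},{"linear":[0.2,0.1,0],"rot":[0,0,1],"hand":0.5},{"linear":[0.2,0.1,0],"rot":[0,0,1],"hand":0.5},{"linear":[0.2,0.1,0],"rot":[0,0,1],"hand":0.5},{"linear":[0.2,0.1,0],"rot":[0,0,1],"hand":0.5},{"linear":[0.2,0.1,0],"rot":[0,0,1],"hand":0.5},{"linear":[0.2,0,0],"rot":[0,0,1],"hand":0.5},{"linear":[0.2,0,0],"rot":[0,0,1],"hand":0.5},{"linear":[0.2,0,0],"rot":[0,0,0.5],"hand":0.5},{"linear":[0,0,0],"rot":[0,0,0],"hand":0.5}]';python3 look.py w20; python3 look.py s20 side;  python3 look.py t20 top
```

```text
clock: 17.2
tool_pos: [0.6513, 0.1927, 0.2518]
orientation: [134.1, 88.6, -126.4]
force: [-0.4, 0.2, -0.2]
opening: 0.0439
t 17.2 tcp [0.6513 0.1927 0.2518] F [-0.4  0.2 -0.2] op 0.0439 x [-0.015 -0.02  -1.   ] yaw_z 99.52
t 17.25 tcp [0.6508 0.1926 0.2519] F [-0.6 -0.2 -1. ] op 0.0442 x [-0.015 -0.02  -1.   ] yaw_z 99.49
t 17.3 tcp [0.6507 0.1926 0.2524] F [-0.1  0.3 -0.5] op 0.0436 x [-0.015 -0.02  -1.   ] yaw_z 99.49
```

View pics/w20.png

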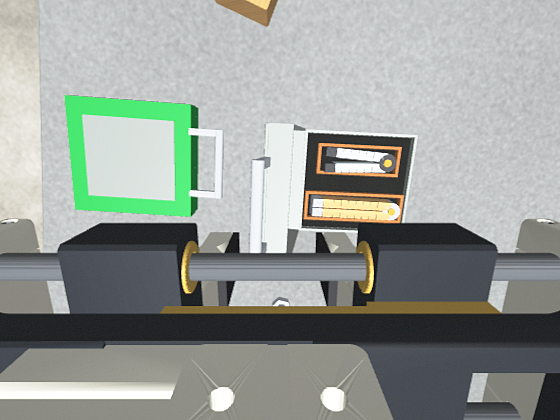

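View pics/s20.png

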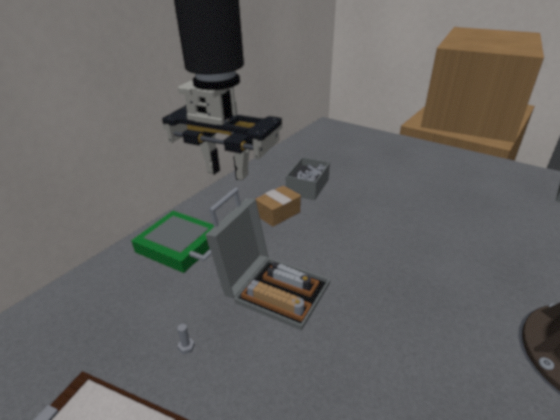

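View pics/t20.png

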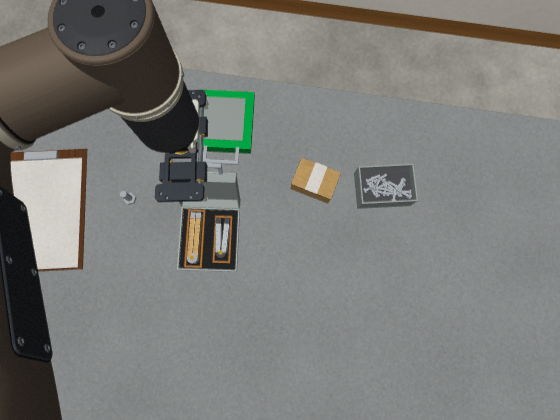

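```bash
python3 - <<'E'
from h import *
s=dict(np.load("pics/w20.npz"))
crop(s["image"],240,115,430,245,4,"pics/w20c.png")
E
```

```text
(no output)
```

View pics/w20c.png

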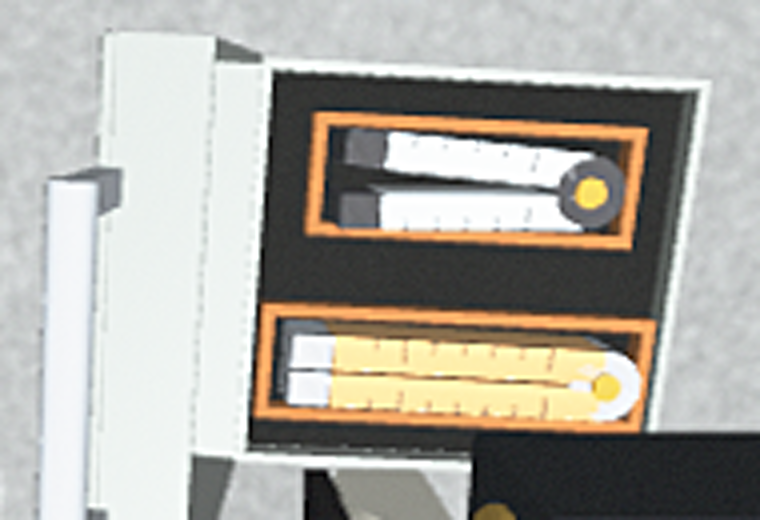

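```bash
python3 - <<'E'
from h import *
s=dict(np.load("pics/w20.npz")); c=wristcam(s,s)
P=lambda x,y,z=.03: onz(c,240+(x+.5)/4-.5,115+(y+.5)/4-.5,z)[:2]
# case from rim corners: TR(front-right) (710,82), hinge right (262,60)?; strips
y=np.radians(6.6);ex=np.array([np.cos(y),np.sin(y)]);ey=np.array([-ex[1],ex[0]])
for o0 in [np.array([.53916,.17776])]:
  f=lambda x,yy,z=.03:(np.array([(P(x,yy,z)-o0)@ex,(P(x,yy,z)-o0)@ey])*1000).round(1)
  print("short strips corners z14",[f(*q,.014) for q in [(316,112),(648,129),(633,248),(305,234)]])
  print("long strips",[f(*q,.014) for q in [(262,303),(656,320),(640,432),(254,416)]])
  print("short k",f(592,193),"leaf edges upper(-y) inner",f(388,168),f(545,186),"outer",f(390,132),f(560,152),"lower inner",f(385,190),f(540,197),"outer",f(385,228),f(570,233))
  print("long k",f(607,386),"split",f(335,377),f(580,392), "outer lower", f(335,407),f(585,420),"upper",f(335,337),f(590,350))
E
```

```text
short strips corners z14 [array([ 55.2, -53.4]), array([-57.4, -53.4]), array([-58.2, -13.1]), array([ 55.5, -12.5])]
long strips [array([68.5, 12.2]), array([-70.1,  11.8]), array([-70.6,  52.8]), array([68.4, 53.1])]
short k [-34.9 -32.4] leaf edges upper(-y) inner [ 32.8 -37.2] [-19.2 -33.9] outer [ 33.3 -48.7] [-22.6 -45.1] lower inner [ 33.1 -30.1] [-18.  -30.3] outer [ 31.9 -17.7] [-29.5 -19. ]
long k [-49.2  32.4] split [43.9 33.5] [-40.3  34.9] outer lower [43. 44.] [-43.4  44.7] upper [45.1 19.7] [-41.6  20.1]
```

```bash
python3 - <<'E'
from h import *
s=dict(np.load("pics/w20.npz")); c=wristcam(s,s)
P=lambda x,y,z=.03: onz(c,240+(x+.5)/4-.5,115+(y+.5)/4-.5,z)
a=P(72,182,.192);b=P(61,520,.192);print(a,b,np.degrees(np.arctan2(*(b-a)[1::-1])))
for q in [(72,300),(65,450)]:
  u,v=240+q[0]/4,115+q[1]/4; print(dpt(c,u,v,s["depth"]))
# top view cross-check of rod
E
python3 -m crank '[{"linear":[0.24,0,0],"rot":[0.23,-0.17,-0.58],"hand":0.5},{"linear":[0,0,0],"rot":[0,0,0],"hand":0.5},{"linear":[0,0,0],"rot":[0,0,0],"hand":0.5}]';python3 look.py w21
```

```text
[0.6711589  0.15026684 0.192     ] [0.66329435 0.21696834 0.192     ] 96.72449982836675
[0.66740354 0.17161474 0.19715278]
[0.66433157 0.20061882 0.19787653]
clock: 17.73
tool_pos: [0.6657, 0.1928, 0.2536]
orientation: [-46.2, 89.8, 50.1]
force: [-0.3, -0.9, 0.3]
opening: 0.0438
t 17.73 tcp [0.6657 0.1928 0.2536] F [-0.3 -0.9  0.3] op 0.0438 x [ 0.002  0.003 -1.   ] yaw_z 96.33
```

View pics/w21.png

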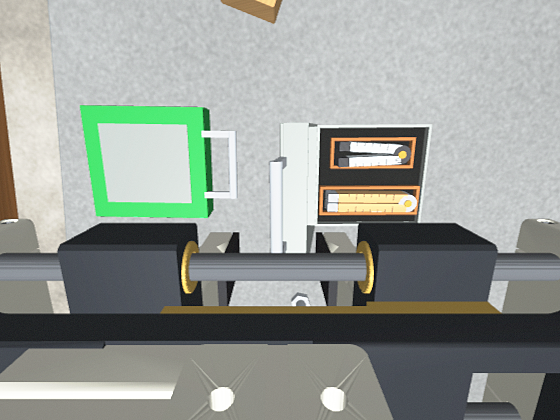

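```bash
python3 -m crank '[{"linear":[0,0,-0.6],"rot":[0,0,0],"hand":0.5},{"linear":[0,0,-0.45],"rot":[0,0,0],"hand":0.5},{"linear":[0,0,-0.1],"rot":[0,0,0],"hand":0.5},{"linear":[0,0,0],"rot":[0,0,0],"hand":0.5}]';python3 look.py w22
```

```text
clock: 18.27
tool_pos: [0.6661, 0.193, 0.1851]
orientation: [-59.9, 89.6, 36.4]
force: [-1.4, -0.8, -0.1]
opening: 0.0439
t 18.27 tcp [0.6661 0.193  0.1851] F [-1.4 -0.8 -0.1] op 0.0439 x [ 0.005  0.004 -1.   ] yaw_z 96.36
```

View pics/w22.png

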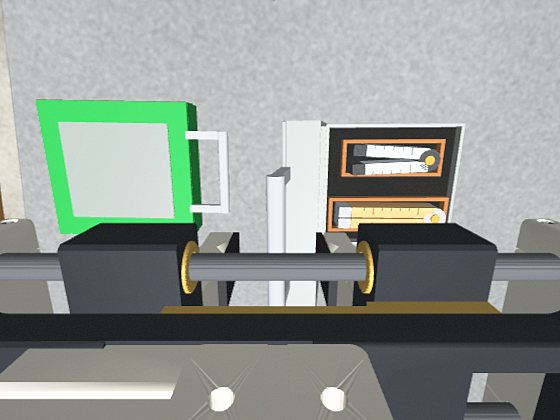

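```bash
python3 -m crank '[{"linear":[0,0,-0.08],"rot":[0,0,0],"hand":0.5},{"linear":[0,0,0],"rot":[0,0,0],"hand":0.3},{"linear":[0,0,0],"rot":[0,0,0],"hand":0.1},{"linear":[0,0,0],"rot":[0,0,0],"hand":0},{"linear":[0,0,0],"rot":[0,0,0],"hand":0}]';python3 look.py w23
```

```text
clock: 18.95
tool_pos: [0.6671, 0.1936, 0.1833]
orientation: [-63.1, 89.4, 33.2]
force: [-12.1, -0.4, 4.8]
opening: 0.0094
t 18.95 tcp [0.6671 0.1936 0.1833] F [-12.1  -0.4   4.8] op 0.0094 x [ 0.009  0.006 -1.   ] yaw_z 96.38
```

```bash
cat > arc.py <<'E'
import numpy as np
from h import *
y=np.radians(6.6);ex=np.array([np.cos(y),np.sin(y),0]);H=np.array([.53916,.17776,.014])+.075*ex
def rod(f): return H+(-.185*np.cos(f)+.021*np.sin(f))*ex+np.array([0,0,.185*np.sin(f)+.021*np.cos(f)])
E
python3 - <<'E'
from arc import *
print(H,rod(1.75),rod(0))
fs=np.linspace(1.75,0,26)
for a,b in zip(fs,fs[1:]): print(round(b,2),((rod(b)-rod(a))/.06).round(2), rod(b).round(3))
E
```

```text
[0.61366296 0.18638029 0.014     ] [0.6669467  0.19254543 0.19229423] [0.429889   0.16511691 0.035     ]
1.68 [-0.21 -0.02  0.06] [0.654 0.191 0.196]
1.61 [-0.21 -0.02  0.04] [0.642 0.19  0.198]
1.54 [-0.21 -0.02  0.03] [0.629 0.188 0.2  ]
1.47 [-0.22 -0.02  0.01] [0.616 0.187 0.2  ]
1.4 [-0.22 -0.02 -0.  ] [0.603 0.185 0.2  ]
1.33 [-0.21 -0.02 -0.02] [0.59  0.184 0.199]
1.26 [-0.21 -0.02 -0.04] [0.577 0.182 0.197]
1.19 [-0.21 -0.02 -0.05] [0.565 0.181 0.194]
1.12 [-0.21 -0.02 -0.06] [0.552 0.179 0.19 ]
1.05 [-0.2  -0.02 -0.08] [0.54  0.178 0.185]
0.98 [-0.19 -0.02 -0.09] [0.529 0.177 0.179]
0.91 [-0.19 -0.02 -0.11] [0.517 0.175 0.173]
0.84 [-0.18 -0.02 -0.12] [0.507 0.174 0.166]
0.77 [-0.17 -0.02 -0.13] [0.496 0.173 0.158]
0.7 [-0.16 -0.02 -0.14] [0.487 0.172 0.149]
0.63 [-0.15 -0.02 -0.15] [0.477 0.171 0.14 ]
0.56 [-0.14 -0.02 -0.16] [0.469 0.17  0.13 ]
0.49 [-0.13 -0.01 -0.17] [0.461 0.169 0.12 ]
0.42 [-0.12 -0.01 -0.18] [0.454 0.168 0.109]
0.35 [-0.1  -0.01 -0.19] [0.448 0.167 0.097]
0.28 [-0.09 -0.01 -0.2 ] [0.443 0.167 0.085]
0.21 [-0.08 -0.01 -0.2 ] [0.438 0.166 0.073]
0.14 [-0.06 -0.01 -0.21] [0.435 0.166 0.061]
0.07 [-0.05 -0.01 -0.21] [0.432 0.165 0.048]
0.0 [-0.03 -0.   -0.21] [0.43  0.165 0.035]
```

```bash
python3 -m crank '[{"linear":[-0.21,-0.02,0.06],"rot":[-0.05,0.1,0],"hand":0},{"linear":[-0.21,-0.02,0.04],"rot":[0,0,0],"hand":0},{"linear":[-0.21,-0.02,0.03],"rot":[0,0,0],"hand":0},{"linear":[-0.22,-0.02,0.01],"rot":[0,0,0],"hand":0},{"linear":[0,0,0],"rot":[0,0,0],"hand":0}]';python3 look.py w24
```

```text
clock: 19.62
tool_pos: [0.6121, 0.1873, 0.1925]
orientation: [-32.4, 90.0, 63.9]
force: [0.6, -2.4, -2.5]
opening: 0.0089
t 19.62 tcp [0.6121 0.1873 0.1925] F [ 0.6 -2.4 -2.5] op 0.0089 x [ 0.  0. -1.] yaw_z 96.36
```

View pics/w24.png

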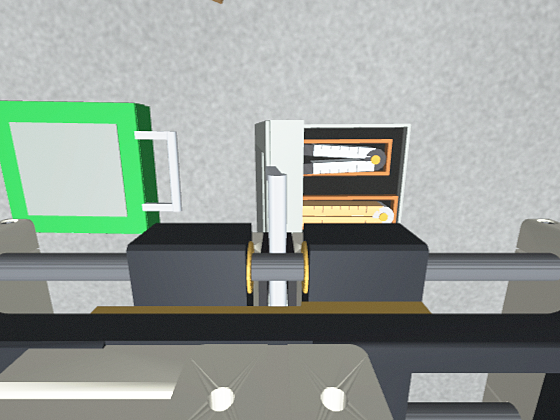

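```bash
python3 -m crank '[{"linear":[-0.21,-0.02,0],"rot":[0,0,0],"hand":0},{"linear":[-0.21,-0.02,-0.02],"rot":[0,0,0],"hand":0},{"linear":[-0.21,-0.02,-0.04],"rot":[0,0,0],"hand":0},{"linear":[-0.21,-0.02,-0.05],"rot":[0,0,0],"hand":0},{"linear":[-0.2,-0.02,-0.07],"rot":[0,0,0],"hand":0}]';python3 look.py w25
```

```text
clock: 20.3
tool_pos: [0.5478, 0.1802, 0.1814]
orientation: [-135.3, 89.9, -38.9]
force: [1.9, -2.4, -0.9]
opening: 0.0087
t 20.3 tcp [0.5478 0.1802 0.1814] F [ 1.9 -2.4 -0.9] op 0.0087 x [ 0.001 -0.001 -1.   ] yaw_z 96.34
```

```bash
python3 -m crank '[{"linear":[-0.2,-0.02,-0.09],"rot":[0,0,0],"hand":0},{"linear":[-0.19,-0.02,-0.11],"rot":[0,0,0],"hand":0},{"linear":[-0.19,-0.02,-0.12],"rot":[0,0,0],"hand":0},{"linear":[-0.18,-0.02,-0.13],"rot":[0,0,0],"hand":0},{"linear":[-0.17,-0.02,-0.14],"rot":[0,0,0],"hand":0}]';python3 look.py w26; python3 look.py s26 side
```

```text
clock: 20.98
tool_pos: [0.487, 0.1737, 0.1435]
orientation: [162.3, 90.0, -101.3]
force: [3.5, -4.2, -4.0]
opening: 0.009
t 20.98 tcp [0.487  0.1737 0.1435] F [ 3.5 -4.2 -4. ] op 0.009 x [-0.    -0.001 -1.   ] yaw_z 96.36
t 21.02 tcp [0.4855 0.1735 0.1423] F [ 0.4 -0.2 -6.5] op 0.0091 x [-0.002 -0.001 -1.   ] yaw_z 96.32
```

View pics/s26.png

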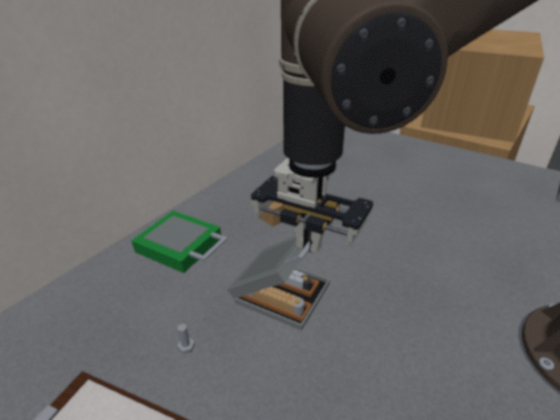

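```bash
python3 -m crank '[{"linear":[-0.16,-0.02,-0.15],"rot":[0,0,0],"hand":0},{"linear":[-0.14,-0.02,-0.16],"rot":[0,0,0],"hand":0},{"linear":[-0.13,-0.02,-0.17],"rot":[0,0,0],"hand":0},{"linear":[-0.12,-0.02,-0.18],"rot":[0,0,0],"hand":0},{"linear":[-0.11,-0.02,-0.18],"rot":[0,0,0],"hand":0}]';python3 look.py w27;python3 look.py s27 side
```

```text
clock: 21.7
tool_pos: [0.4476, 0.1694, 0.0912]
orientation: [-67.7, 89.8, 28.8]
force: [6.3, -1.4, -3.2]
opening: 0.009
t 21.7 tcp [0.4476 0.1694 0.0912] F [ 6.3 -1.4 -3.2] op 0.009 x [ 0.003  0.002 -1.   ] yaw_z 96.42
t 21.75 tcp [0.447  0.1692 0.09  ] F [ 6.3  0.4 -5.5] op 0.0088 x [ 0.002  0.002 -1.   ] yaw_z 96.4
```

View pics/s27.png

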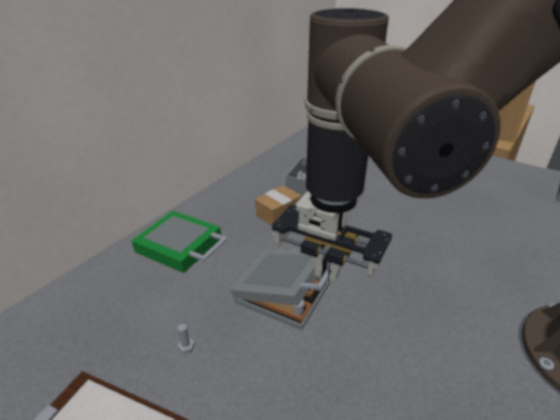

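```bash
python3 -m crank '[{"linear":[-0.09,-0.02,-0.18],"rot":[0,0,0],"hand":0},{"linear":[-0.07,-0.01,-0.18],"rot":[0,0,0],"hand":0},{"linear":[-0.06,-0.01,-0.18],"rot":[0,0,0],"hand":0},{"linear":[-0.05,-0.01,-0.15],"rot":[0,0,0],"hand":0},{"linear":[-0.03,0,-0.12],"rot":[0,0,0],"hand":0}]';python3 look.py w28
```

```text
clock: 22.42
tool_pos: [0.4307, 0.1675, 0.0388]
orientation: [-69.8, 89.5, 26.7]
force: [8.5, -4.4, -2.1]
opening: 0.0091
t 22.43 tcp [0.4307 0.1675 0.0388] F [ 8.5 -4.4 -2.1] op 0.0091 x [ 0.008  0.004 -1.   ] yaw_z 96.51
```

View pics/w28.png

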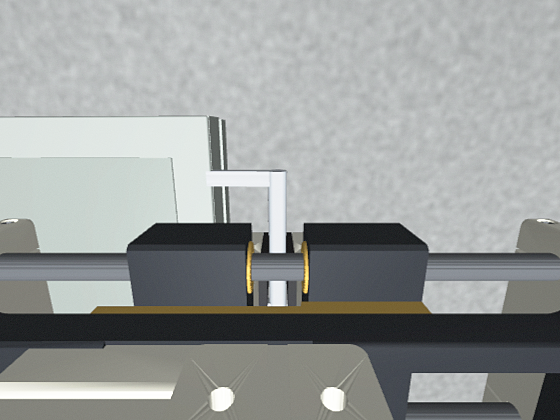

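```bash
python3 -m crank '[{"linear":[0.0,0,-0.06],"rot":[-0.05,0.1,0],"hand":0},{"linear":[0,0,-0.06],"rot":[0,0,0],"hand":0},{"linear":[0,0,-0.06],"rot":[0,0,0],"hand":0},{"linear":[0,0,0],"rot":[0,0,0],"hand":0}]';python3 look.py w29
```

```text
clock: 22.98
tool_pos: [0.4296, 0.1673, 0.0287]
orientation: [125.8, 89.8, -137.6]
force: [4.2, -1.5, -3.4]
opening: 0.009
t 22.98 tcp [0.4296 0.1673 0.0287] F [ 4.2 -1.5 -3.4] op 0.009 x [-0.002 -0.002 -1.   ] yaw_z 96.61
```

```bash
python3 -m crank '[{"linear":[0,0,-0.05],"rot":[0,0,0],"hand":0},{"linear":[0,0,-0.05],"rot":[0,0,0],"hand":0},{"linear":[0,0,0],"rot":[0,0,0],"hand":0}]';python3 look.py w30;python3 look.py s30 side;  python3 - <<'E'
from h import *
s=dict(np.load("pics/s30.npz")); crop(s["image"],220,230,340,330,6,"pics/s30c.png")
E
```

```text
clock: 23.4
tool_pos: [0.4296, 0.1674, 0.0268]
orientation: [150.6, 89.9, -112.6]
force: [3.2, -1.8, -2.9]
opening: 0.0087
t 23.4 tcp [0.4296 0.1674 0.0268] F [ 3.2 -1.8 -2.9] op 0.0087 x [-0.001 -0.002 -1.   ] yaw_z 96.74
t 23.45 tcp [0.4297 0.1674 0.0267] F [-1.  -1.6 11.3] op 0.0088 x [-0.001 -0.002 -1.   ] yaw_z 96.74
```

View pics/s30c.png

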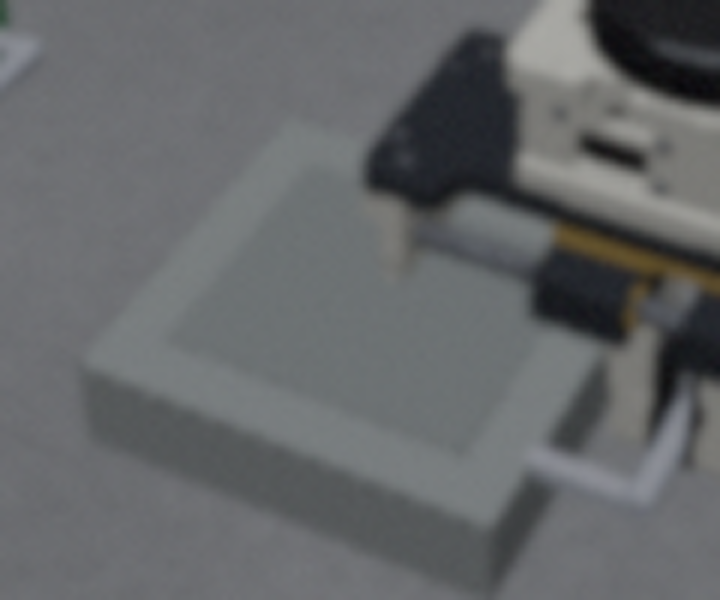

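```bash
python3 -m crank '[{"linear":[0,0,-0.05],"rot":[0,0,0],"hand":0},{"linear":[0,0,0],"rot":[0,0,0],"hand":0.13},{"linear":[0,0,0],"rot":[0,0,0],"hand":0.18},{"linear":[0,0,0],"rot":[0,0,0],"hand":0.18}]';python3 look.py w31
```

```text
clock: 24.0
tool_pos: [0.4284, 0.1669, 0.0243]
orientation: [135.8, 89.7, -127.4]
force: [0.1, -0.7, -0.1]
opening: 0.0152
t 24.0 tcp [0.4284 0.1669 0.0243] F [ 0.1 -0.7 -0.1] op 0.0152 x [-0.003 -0.004 -1.   ] yaw_z 96.75
```

```bash
python3 -m crank '[{"linear":[0,0,0.1],"rot":[0,0,0],"hand":0.18},{"linear":[0,0,0.2],"rot":[0,0,0],"hand":0.18},{"linear":[0,0,0.4],"rot":[0,0,0],"hand":0.18},{"linear":[0,-0.5,0.9],"rot":[0,0,0],"hand":0.18},{"linear":[0,-0.9,0.4],"rot":[0,0,0],"hand":0.18},{"linear":[0,-0.9,0],"rot":[0,0,0],"hand":0.18},{"linear":[0.2,-0.9,0],"rot":[0,0,0],"hand":0.18},{"linear":[0.2,-0.9,0],"rot":[0,0,0],"hand":0.18},{"linear":[0.2,-0.9,0],"rot":[0,0,0],"hand":0.18},{"linear":[0,0,0],"rot":[0,0,0],"hand":0.18}]';python3 look.py w32;python3 look.py s32 side;python3 look.py t32 top; python3 - <<'E'
from h import *
s=dict(np.load("pics/s32.npz")); crop(s["image"],210,220,350,330,5,"pics/s32c.png"); c=fixcam(s)
t=dict(np.load("pics/t32.npz")); ct=fixcam(t); crop(t["image"],160,150,290,290,4,"pics/t32c.png")
from arc import *
for f in (0,.03,.08): print(f,px(c,rod(f)),px(ct,rod(f)))
E
```

```text
clock: 25.3
tool_pos: [0.4659, -0.1423, 0.1571]
orientation: [-117.9, 89.5, -20.9]
force: [-1.0, 0.6, 0.3]
opening: 0.0159
t 25.3 tcp [ 0.4659 -0.1423  0.1571] F [-1.   0.6  0.3] op 0.0159 x [ 0.008 -0.003 -1.   ] yaw_z 96.96
t 25.35 tcp [ 0.4657 -0.141   0.1572] F [ 0.5 -0.5  1. ] op 0.0157 x [ 0.009 -0.003 -1.   ] yaw_z 97.03
t 25.4 tcp [ 0.4656 -0.1398  0.157 ] F [-0.5  0.  -1.3] op 0.0155 x [ 0.009 -0.003 -1.   ] yaw_z 97.12
0 [333.34367041 299.11630078] [204.44293926 284.81420952]
0.03 [333.19350517 296.95367091] [204.09255865 284.45082717]
0.08 [332.75769097 293.26827042] [203.51457891 283.67054941]
```

View pics/s32c.png

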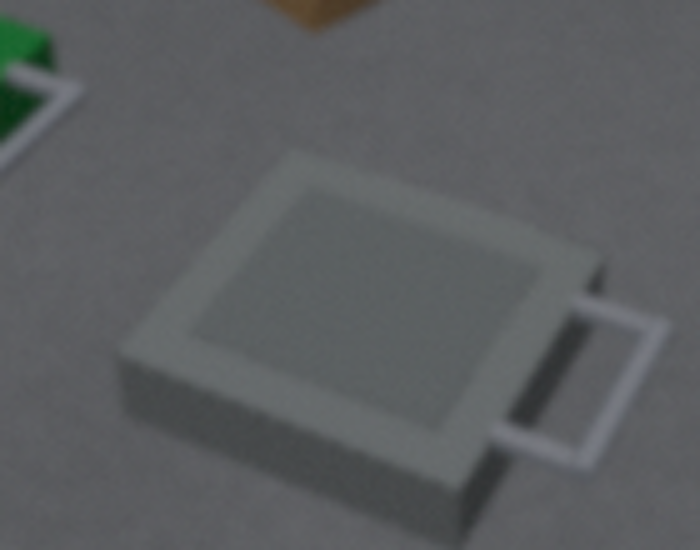

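View pics/t32.png

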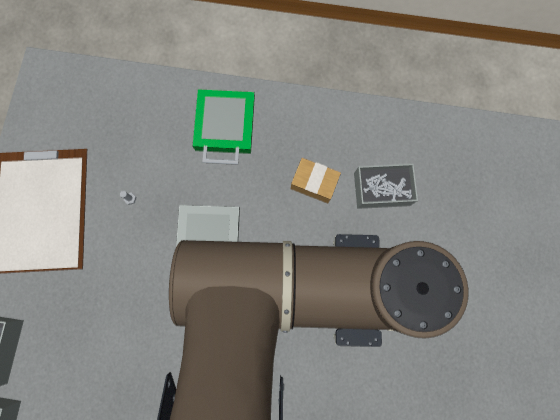

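```bash
python3 - <<'E'
from h import *
s=dict(np.load("pics/s32.npz")); c=fixcam(s)
poly=(np.array([(310,190),(545,265),(440,430),(195,335)])/5+[210,220]).astype(int)
m=np.zeros(s["depth"].shape,np.uint8); cv2.fillPoly(m,[poly],1)
def fit(m):
    v,u=np.nonzero(m); P=np.array([dpt(c,a,b,s["depth"]) for a,b in zip(u,v)])
    A=np.c_[P[:,:2],np.ones(len(P))]; k=np.linalg.lstsq(A,P[:,2],rcond=None)[0]; return k,P[:,2].mean()
print("lid",fit(m))
b=np.zeros_like(m); b[340:375,220:330]=1; print("bench",fit(b))
E
```

```text
lid (array([-0.31690307,  0.53554071,  0.11243374]), np.float64(0.04206291130413403))
bench (array([-0.48501019,  0.70846887,  0.00421672]), np.float64(0.0026807149909378325))
```

```bash
python3 - <<'E'
from h import *
s=dict(np.load("pics/s32.npz")); c=fixcam(s); K,R,p=c
poly=(np.array([(310,190),(545,265),(440,430),(195,335)])/5+[210,220]).astype(int)
m=np.zeros(s["depth"].shape,np.uint8); cv2.fillPoly(m,[poly],1)
b=np.zeros_like(m); b[330:400,200:340]=1
y=np.radians(6.6);ex=np.array([np.cos(y),np.sin(y),0])
for n,mm in(("lid",m),("bench",b)):
    v,u=np.nonzero(mm); d=s["depth"][v,u]
    X=(np.c_[u,v,np.ones(len(u))]@np.linalg.inv(K).T)
    k=np.linalg.lstsq(X,1/d,rcond=None)[0]   # n.X = 1/d
    nw=R@F@k; nw/=np.linalg.norm(nw); nw*=np.sign(nw[2]); print(n,nw.round(4),"tilt about hinge",-(nw@ex)/nw[2], d.std())
E
```

```text
lid [nan nan nan] tilt about hinge nan 0.059552908
bench [nan nan nan] tilt about hinge nan 0.05262416<stdin>:10: RuntimeWarning: divide by zero encountered in divide
```

```bash
python3 - <<'E'
from h import *
s=dict(np.load("pics/s32.npz")); c=fixcam(s); K,R,p=c
poly=(np.array([(310,190),(545,265),(440,430),(195,335)])/5+[210,220]).astype(int)
m=np.zeros(s["depth"].shape,np.uint8); cv2.fillPoly(m,[poly],1)
b=np.zeros_like(m); b[330:400,200:340]=1
y=np.radians(6.6);ex=np.array([np.cos(y),np.sin(y),0])
for n,mm in(("lid",m),("bench",b)):
    v,u=np.nonzero((mm>0)&(s["depth"]>.1)); d=s["depth"][v,u]
    X=(np.c_[u,v,np.ones(len(u))]@np.linalg.inv(K).T)
    k=np.linalg.lstsq(X,1/d,rcond=None)[0]
    r=np.abs(X@k-1/d); g=r<2.5*np.median(r); k=np.linalg.lstsq(X[g],1/d[g],rcond=None)[0]
    nw=R@F@k; nw/=np.linalg.norm(nw); nw*=np.sign(nw[2]); print(n,nw.round(4),"tilt about hinge",-(nw@ex)/nw[2])
E
```

```text
lid [-0.004   0.0036  1.    ] tilt about hinge 0.003576750823533558
bench [-6.e-04 -8.e-04  1.e+00] tilt about hinge 0.0007295244746082619
```

The lid's fitted tilt is about 0.004 rad, so it is shut. The arm is clear of everything, so I'm handing in.

```bash
python3 -m crank '[{"linear":[0,0,0],"rot":[0,0,0],"hand":0.18},{"linear":[0,0,0],"rot":[0,0,0],"hand":0.18}]'; python3 -c "
from plant import ticket; print(ticket.close_job())"
```

```text
clock: 25.7
tool_pos: [0.4656, -0.1369, 0.1575]
orientation: [-111.9, 89.4, -14.5]
force: [0.4, -0.3, -0.3]
opening: 0.0156
the job is handed in; nothing more can be done
None
```

I folded both gauges and laid each in its own slot. I then held the lid by its bar all the way down until it was shut, and handed the job in at about 25.7 s of the 72 s allowed. No verdict was reported.

**One correction on the way:** the long gauge first came down on the end strip of its slot. I lifted it a little, re-centred it and seated it.

**Last checks:**
- **Long gauge:** folded, parallel to its slot and about centred. I measured this before closing the lid.
- **Short gauge:** relaxed against its slot's walls to about 0.08 rad, with its fixed leaf about 0.06 rad off the case direction, within limits. I also measured this before closing the lid.
- **Lid:** tilt about 0.004 rad by the side camera's depth. The bar's height matches the shut position, and it was lowered slowly, at about 0.6 rad/s by the commanded steps.
- **Bystanders:** bin, carton and bolt look unmoved in the last top view.
- **Robot:** well clear of everything, touching nothing.

I could not check the gauges again once the lid was shut. One plane fit to the lid gave a meaningless tilt because of depth noise, and the next failed on pixels with no depth. The 0.004 rad comes from the corrected fit, which shows the bench level to about 0.001 rad.

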